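# Hang the keyhole ledge on its sprung stud

## Task

Hang the small metal ledge, the angle plate with the keyhole in its back, on the headed stud of the upright wooden board: pass the big round hole over the stud's head until the back lies flat on the board, then press the ledge straight down so that the narrow slot rides under the head over its ramps and clicks fully home, and let it go there level and flat against the board. Use light forces, since the board and stud must not be forced, and leave the plain angle plate and the other things on the bench alone.

Things in the scene. Friction and masses are not known exactly. Their poses are not given: they have to be found in the camera images.
- ledge: Loose aluminium L, 0.35 kg, standing on its foot. Origin: bottom middle of its flat back. Own x out of the back, y across, z up. Plate 8 mm thick (front at x = -8 mm), 195 mm high, 90 mm wide (60 mm above z = 130 mm). Foot: shelf 65 mm deep to -x, with a lip 14 mm high. Keyhole on y = 0: round hole, narrow slot above it.
- hole (a point): Centre of the ledge's round hole (21 mm diameter, own z = 75 mm) on the plate's front face. The slot, 11 mm wide, runs up from it to slot_end.
- slot_end (a point): Upper end of the slot (own z = 116 mm), on the front face; it meets the stud's neck when the ledge is home. Beside the slot the front face carries ramps, rising from 0 at z = 87 mm to 4 mm at z = 99 mm, a ridge of 4 mm to z = 102 mm, then a seat pad of 2 mm up to z = 124 mm.
- grip (a point): Middle of the ledge's thickness, own z = 170 mm, 25 mm below the top: pinch here from above, one finger in front and one behind the plate. Lower down the rear finger would meet the board's top when the ledge hangs.
- board: Fixed upright wooden board 140 mm wide, 158 mm high, 18 mm thick, its foot behind it. Origin on the bench under the middle of its front face; x points into the board, y across, z up. The stud stands out of the front face to -x. The ledge hangs with its own axes parallel to these.
- stud_mark (a point): Centre, on the board's front face, of a flush dark steel bush 32 mm wide, on the middle line, 138 mm above the bench. The stud stands off-centre in this bush, its axis 7.5 mm from this point in a direction (up, down, sideways or between) that differs each time and is not given: feel for it, or look. The bush is clamped and does not turn.
- stud (a joint): Sprung steel stud: neck 8 mm thick; round head 16 mm wide, 5 mm thick, underside 9 mm off the board at rest (value 0). Value in m: + pulled out (max 0.008), - pressed in (stop at -0.004); spring 2 N/mm. The ridge pulls it to 0.003, with friction, so the ledge must be pressed down with some 5 to 15 N; past the ridge it drops to 0.001 (the click), home is 0 to 2 mm farther down.
- angle_plate: Bystander: a plain loose aluminium angle plate without a keyhole, 90 mm wide, 160 mm high, foot 65 mm deep; origin and axes as for the ledge.
- button_tin: Bystander: loose round grey tin, 67 mm across, 61 mm high; origin near its underside.
- sanding_block: Bystander: loose sanding block 52x86x26 mm.
- nut_m20: Bystander: loose rusty hexagon nut, 32 mm across, 15 mm high.
- compound_bar: Bystander: loose bar of polishing compound 36x83x32 mm.
- spanner_2: Bystander: small loose steel spanner 19x109x6 mm, lying flat.

How it is judged:
By the outcome, as a careful person would: the job done as asked, in the order asked, and still so for the second after the job is handed in, with the robot touching nothing.
It also fails if it takes over 72 s, if anything falls off the work surface, if the arm or the gripper's body presses on something with over 40 N, if the wrist force passes 120 N, or if a joint passes its speed limit or range.

## Robot

A 7-joint arm with a two-finger parallel gripper is mounted at the origin on a cart in front of the work surface, level with it; the furniture and walls round the work are solid. World frame = base frame: x ahead of the robot, y to its left, z up, the work surface at z = 0. Lengths are in m, angles in degrees, forces in N, time in s.
With the tool pointing down it reaches from about 0.4 to 0.85 m from the base axis. Payload 4.4 kg.
Tool frame: the origin (TCP) lies at the very end of the fingers, on their centre line; the grasp point (between the pads) lies manip.pinch_z behind it (manip.pinch_z is the distance from the TCP to the grasp point, in m); z points along the fingers, y is the line along which they close (so a half turn about z gives the same grasp; the last joint's range is limited). The gripper opens to 94 mm and grips with 3 to 60 N. Pads are 16 mm wide; open, the fingers measure 119 mm over their backs; the gripper's body (75 mm by 177 mm) begins 78 mm behind the grasp point.
Start: joints at [-71.895, 36.005, 2.206, 86.941, -1.547, 57.084, -1.146], TCP at [0.242, 0.603, 0.205] pointing down, gripper open.
Joint ranges: [-175.42, 175.42], [-21.48, 121.26], [-71.46, 75.88], [10.55, 141.38], [-63.04, 243.04], [13.31, 113.54], [-168.57, 168.57]. Speed limits (degrees/s): [147.25, 147.25, 180, 180, 180, 180, 180].

## Interface

Orientations are given as [roll, pitch, yaw] about the fixed x, y, z axes, in that order (R = Rz(yaw) Ry(pitch) Rx(roll)).
In Python, from plant import manip gives the robot as it stands.
- The arm moves only by the tool send_rows, never from a script. Its argument "deltas" is a list of rows, each an object with "linear": the shift along the tool's x, y, z in units of 30 mm (1.0 is 30 mm), a list of three; "turn": the turn about the tool's z in units of 5 degrees (1.0 is 5 degrees); "gripper": the finger opening in mm, from 0 to 94. A call has 1 to 20 rows; each row shifts and turns the commanded pose from where the row before left it, along the tool's axes as they then stand; what a row does not reach is not made up. A row lasts 1/12 s, in which the tool goes at most 41.7 mm and 7.16 degrees, less where a joint would pass 70% of its speed; a pose out of reach is approached as far as the arm can. A call is refused whole if a number of a shift passes 1 or a number of a turn 1, either way. A call with a gripper value outside its range is refused whole. The fingers move at their own pace and stop on an object; "force" is the grip in N (left out, the last holds). Time passes only in rows, so rows that do not move let the fingers close. It gives the time, the measured TCP pose, the force, the opening and the grip force at its end, in the units of the state.
- manip.get_state(): the state, without advancing time (a new reading comes with each control period).
- manip.grab_frame(name): name is "scene" or "top" or "wrist"; returns the picture (384x512x3 uint8, blue, green, red); there is no depth.
- manip.calibration(name): a dict with "fx", "fy", "cx", "cy" (pixels), "R" (3x3) and "t" (3): a world point X has camera coordinates R X + t. Camera axes: x right, y down, z forward; pixel columns grow to the right and rows downward; lengths in m; the calibration is good to about 2 mm. A picture is of the moment at which its call begins: read the wrist's pose just before it. calibration takes no time and is no camera call; for the wrist camera it gives the pose at the moment of the call.
- manip.sign_off(): hands the job in; it is judged then, once.
The state is a dict: "time_s": time; "joint_positions": joint angles; "joint_vel": joint speeds; "joint_torque": joint torques, N m; "eef_pos": TCP position; "tool_rot": TCP orientation; "force": force on the tool from outside, world axes, zero at the start; "torque": the same for the moment, N m; "width": finger opening in m; "grip_force": force on a finger pad.
Only numpy, scipy, OpenCV 4.12 (cv2) and the standard library are available. Lean on these libraries where they do the work, as an engineer would, in place of code of your own. Each camera call takes 0.05 s, during which the arm holds its last target. There are 200 camera calls.

## Working session

There is one attempt and no reset: what is moved stays moved. The work goes in short steps, Python scripts to look and compute and a tool call to move; the robot and the scene stay as the last step left them, time stands still between calls to the robot, and variables do not carry over. Pictures are saved under pics/ and viewed, at most 10 in all, crops included, and the job is handed in when it is done.

Besides the shell and the picture viewer there is one more tool, called after ">>>" as name(argument=value, ...), one argument or row to a line, values as JSON. send_rows: Moves the arm, as the interface text tells. Its arguments: {"type":"object","properties":{"deltas":{"type":"array"},"force":{"type":"number"}},"required":["deltas"]}

```bash
mkdir -p pics; ls; python3 - <<'E'
from plant import manip
import cv2
s=manip.get_state()
for k in s: print(k,s[k])
print(manip.pinch_z)
for n in("scene","top","wrist"):
    c=manip.calibration(n); print(n,c)
    cv2.imwrite(f"pics/{n}0.png",manip.grab_frame(n))
a=cv2.imread("pics/scene0.png")
E
```

```text
pics
time_s 0.0
joint_positions [-71.89626096  36.05817701   2.20364915  86.99569488  -1.54605078
  57.08247851  -1.14550692]
joint_vel [-0.04837974 -0.04543392 -0.00605421 -0.07408565 -0.01741252 -0.01994002
 -0.03907436]
joint_torque [ 7.89430505e-04 -5.49720132e+01  1.14393286e+00 -1.86626387e+01
 -5.21664717e-02  2.38111831e-02  1.69446230e-04]
eef_pos [0.24190885 0.60259577 0.20456453]
tool_rot [-1.79893394e+02  2.77947008e-03  1.58126248e+02]
force [-0.03409273  0.09180204  0.70583614]
torque [0.01623156 0.01291283 0.04249671]
grip_force 0.0
width 0.09403350419615283
0.0188
scene {'fx': 433.66873086400716, 'fy': 433.66873086400716, 'cx': 254.69585521210863, 'cy': 197.4609787259701, 'R': array([[ 0.8462057 , -0.53253066, -0.01862813],
       [-0.29307025, -0.43593089, -0.85092543],
       [ 0.44502331,  0.7255173 , -0.5249561 ]]), 't': array([-0.43541365,  0.28551486,  0.77822683])}
top {'fx': 424.62388618485113, 'fy': 424.62388618485113, 'cx': 253.13838997527606, 'cy': 194.26388293140238, 'R': array([[ 5.01689264e-04, -9.99804129e-01, -1.97851550e-02],
       [-9.90349328e-01,  2.24532971e-03, -1.38575490e-01],
       [ 1.38592771e-01,  1.96637368e-02, -9.90154221e-01]]), 't': array([0.06387358, 0.57885421, 1.07574234])}
wrist {'fx': 345.15415105428394, 'fy': 345.15415105428394, 'cx': 252.5737319922208, 'cy': 191.39348470462315, 'R': array([[ 0.37322793,  0.9277386 , -0.00141539],
       [ 0.89048974, -0.35781397,  0.2810644 ],
       [ 0.26024784, -0.10616147, -0.95968787]]), 't': array([-0.64912941, -0.02820331,  0.39189292])}
```

View pics/scene0.png

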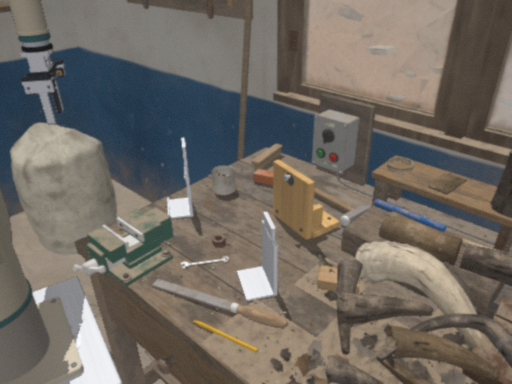

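View pics/top0.png

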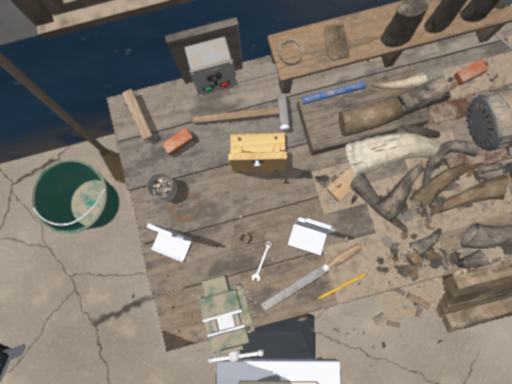

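The scene shows the board with its stud head near (288,178), and two angle plates near (185,185) and (265,265). In the top view they are at (170,240) and (312,232). I'll enlarge both plates and the stud.

```bash
python3 - <<'E'
import cv2,numpy as np
s=cv2.imread("pics/scene0.png");t=cv2.imread("pics/top0.png")
def c(a,x,y,w,h,W=400,H=300): return cv2.resize(a[y:y+h,x:x+w],(W,H),interpolation=cv2.INTER_CUBIC)
cv2.imwrite("pics/z1.png",np.vstack([np.hstack([c(s,140,135,120,90),c(s,215,205,120,90)]),np.hstack([c(t,130,205,100,75),c(t,265,200,100,75)])]))
cv2.imwrite("pics/z2.png",np.vstack([np.hstack([c(s,250,150,100,75),c(t,210,120,100,75)])]))
E
```

```text
(no output)
```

View pics/z1.png

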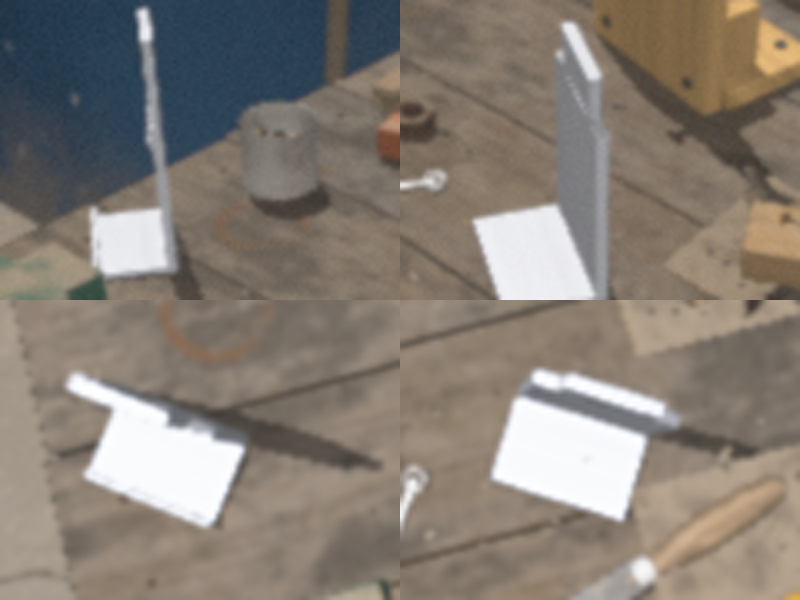

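View pics/z2.png

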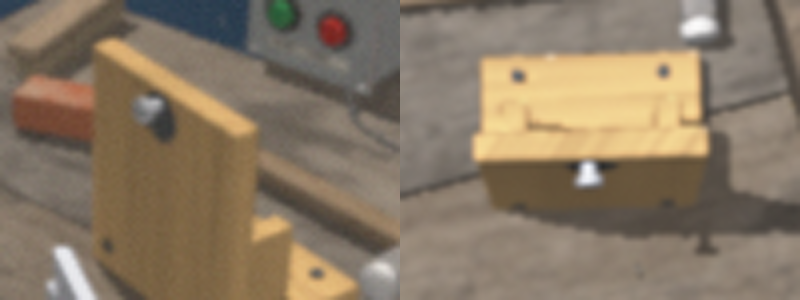

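The left plate is the ledge: it has the lip on its foot, ramps on its front and a narrow top. The right one is plain. Next I'll get rough positions for the ledge, board and stud.

```bash
cat > h.py <<'E'
import numpy as np, cv2
from plant import manip
def ray(c,u,v):
    d=c["R"].T@np.array([(u-c["cx"])/c["fx"],(v-c["cy"])/c["fy"],1]); return -c["R"].T@c["t"],d
def onz(c,u,v,z):
    o,d=ray(c,u,v); return o+d*(z-o[2])/d[2]
def proj(c,X):
    p=c["R"]@np.asarray(X,float)+c["t"]; return np.array([c["fx"]*p[0]/p[2]+c["cx"],c["fy"]*p[1]/p[2]+c["cy"]])
def tri(c1,p1,c2,p2):
    o1,d1=ray(c1,*p1);o2,d2=ray(c2,*p2)
    s=np.linalg.lstsq(np.c_[d1,-d2],o2-o1,rcond=None)[0]
    a=o1+d1*s[0];b=o2+d2*s[1]; return (a+b)/2,np.linalg.norm(a-b)
E
python3 - <<'E'
from h import *
np.set_printoptions(precision=4,suppress=True)
t=manip.calibration("top");s=manip.calibration("scene");w=manip.calibration("wrist")
A=lambda x,y:(130+x/4,205+(y-300)/4)
print("top edge L,R",onz(t,*A(68,380),.195),onz(t,*A(165,418),.195))
f1,f2=onz(t,*A(86,477),.014),onz(t,*A(212,526),.014);print("lip",f1,f2,np.linalg.norm(f1-f2))
B=lambda x,y:(210+(x-400)/4,120+y/4)
S=lambda x,y:(250+x/4,150+y/4)
b1,b2=onz(t,*B(475,157),.158),onz(t,*B(707,157),.158);print("board top front",b1,b2,np.linalg.norm(b1-b2))
print("stud head",tri(s,S(143,108),t,B(588,180)))
print("board tl,tr scene z", onz(s,*S(97,45),.158),onz(s,*S(247,130),.158))
print(proj(w,f1),proj(w,onz(t,*A(68,380),.195)),proj(w,onz(t,*A(165,418),.195)))
E
```

```text
top edge L,R [0.488  0.2993 0.195 ] [0.4667 0.2439 0.195 ]
lip [0.4357 0.3341 0.014 ] [0.4036 0.2493 0.014 ] 0.09065586080103856
board top front [0.6469 0.1192 0.158 ] [ 0.6463 -0.0188  0.158 ] 0.13794147451715055
stud head (array([0.6358, 0.0516, 0.1466]), np.float64(0.0016223554423005708))
board tl,tr scene z [0.6476 0.1156 0.158 ] [ 0.6578 -0.0186  0.158 ]
[118.9276 376.0183] [ 34.3859 598.6693] [-33.6098 599.1942]
```

View pics/wrist0.png

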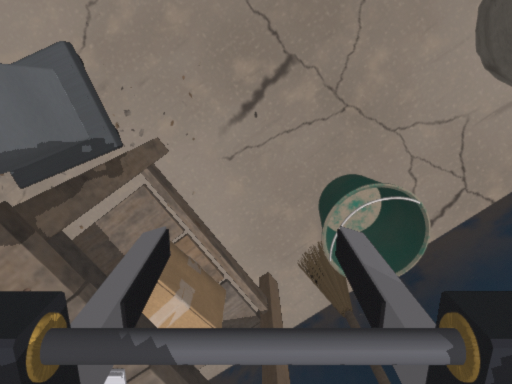

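The wrist view shows only floor and the bucket, with the ledge out of frame. My estimates:
- **Ledge:** yaw about -21°, grip at (0.477, 0.271).
- **Board:** yaw about 0, front at x≈0.647, y≈0.050.
- **Stud:** apparently above the mark.

I'll lift and turn first.

>>> send_rows(
  deltas=[
    {"linear": [0, 0, -1], "turn": 0.8, "gripper": 94},
    {"linear": [0, 0, -1], "turn": 1, "gripper": 94},
    {"linear": [0, 0, 0], "turn": 1, "gripper": 94},
    {"linear": [0, 0, 0], "turn": 1, "gripper": 94},
    {"linear": [0, 0, 0], "turn": 1, "gripper": 94},
    {"linear": [0, 0, 0], "turn": 1, "gripper": 94},
    {"linear": [0, 0, 0], "turn": 1, "gripper": 94},
    {"linear": [0, 0, 0], "turn": 1, "gripper": 94},
    {"linear": [0, 0, 0], "turn": 1, "gripper": 94},
    {"linear": [0, 0, 0], "turn": 1, "gripper": 94},
    {"linear": [0, 0, 0], "turn": 1, "gripper": 94},
    {"linear": [0, 0, 0], "turn": 1, "gripper": 94},
    {"linear": [0, 0, 0], "turn": 1, "gripper": 94},
    {"linear": [0, 0, 0], "turn": 1, "gripper": 94},
    {"linear": [0, 0, 0], "turn": 1, "gripper": 94},
    {"linear": [0, 0, 0], "turn": 1, "gripper": 94},
    {"linear": [0, 0, 0], "turn": 1, "gripper": 94},
    {"linear": [0, 0, 0], "turn": 1, "gripper": 94},
  ],
)

```text
time_s: 1.65
eef_pos: [0.2419, 0.6031, 0.2651]
tool_rot: [-180.0, 0.0, 68.9]
force: [-0.2, 0.5, -0.3]
width: 0.094
grip_force: 0.0
```

>>> send_rows(
  deltas=[
    {"linear": [-0.626, 0.941, 0], "turn": 0, "gripper": 94},
    {"linear": [-0.626, 0.941, 0], "turn": 0, "gripper": 94},
    {"linear": [-0.626, 0.941, 0], "turn": 0, "gripper": 94},
    {"linear": [-0.626, 0.941, 0], "turn": 0, "gripper": 94},
    {"linear": [-0.626, 0.941, 0], "turn": 0, "gripper": 94},
    {"linear": [-0.626, 0.941, 0], "turn": 0, "gripper": 94},
    {"linear": [-0.626, 0.941, 0], "turn": 0, "gripper": 94},
    {"linear": [-0.626, 0.941, 0], "turn": 0, "gripper": 94},
    {"linear": [-0.626, 0.941, 0], "turn": 0, "gripper": 94},
    {"linear": [-0.626, 0.941, 0], "turn": 0, "gripper": 94},
    {"linear": [-0.626, 0.941, 0], "turn": 0, "gripper": 94},
    {"linear": [-0.626, 0.941, 0], "turn": 0, "gripper": 94},
    {"linear": [0, 0, 0], "turn": 0, "gripper": 94},
    {"linear": [0, 0, 0], "turn": 0, "gripper": 94},
  ],
)

```text
time_s: 2.82
eef_pos: [0.4795, 0.2697, 0.2655]
tool_rot: [180.0, 0.0, 68.8]
force: [-0.5, -0.4, -0.0]
width: 0.0936
grip_force: 0.0
```

```bash
python3 - <<'E'
from h import *
c=manip.calibration("wrist"); im=manip.grab_frame("wrist"); 
cv2.imwrite("pics/w1.png",im); np.save("w1.npy",c,allow_pickle=True)
print(manip.get_state()["eef_pos"],c)
cv2.imwrite("pics/w1z.png",cv2.resize(im,(800,600),interpolation=cv2.INTER_CUBIC))
E
```

```text
[0.47830089 0.27167226 0.26528139] {'fx': 345.15415105428394, 'fy': 345.15415105428394, 'cx': 252.5737319922208, 'cy': 191.39348470462315, 'R': array([[ 9.32339297e-01, -3.61584268e-01,  5.02737139e-04],
       [-3.47135812e-01, -8.94693339e-01,  2.81105953e-01],
       [-1.01193695e-01, -2.62260645e-01, -9.59676607e-01]]), 't': array([-0.34910747,  0.36179252,  0.56832104])}
```

View pics/w1z.png

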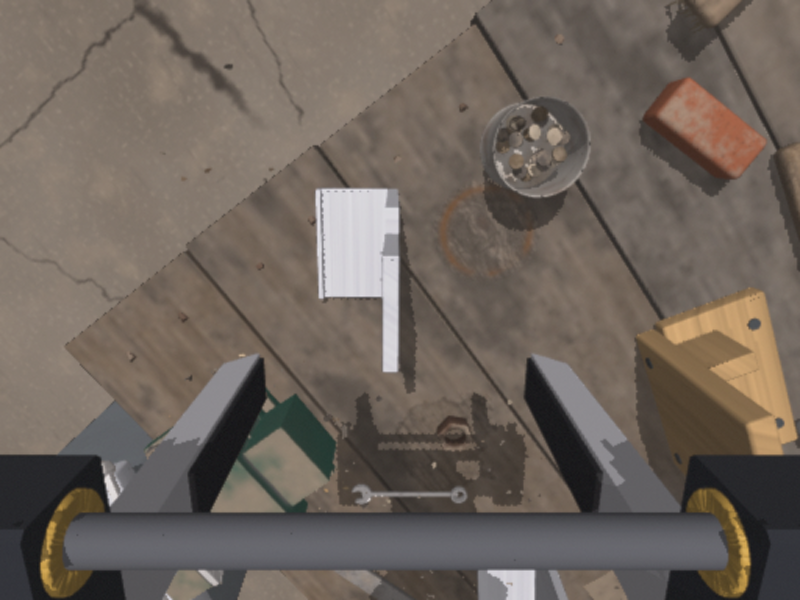

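The wrist view shows the ledge's top edge as a white strip from (383,257) to (399,371), nearly parallel to the tool. I'll measure it.

```bash
python3 - <<'E'
from h import *
np.set_printoptions(precision=4,suppress=True)
c=np.load("w1.npy",allow_pickle=True).item()
q=[(x*.64,y*.64) for x,y in((383,257.5),(398.5,257.5),(398.5,371),(383,371.5))]
P=[onz(c,*p,.195) for p in q];print(P,np.linalg.norm(P[0]-P[3]),np.linalg.norm(P[0]-P[1]))
im=cv2.imread("pics/w1.png");g=cv2.cvtColor(im,cv2.COLOR_BGR2GRAY)
m=(g>200)&(np.arange(384)[:,None]>170)&(np.arange(384)[:,None]<234);m[:,:235]=0;m[:,265:]=0
L=[];R=[]
for r in range(170,234):
    k=np.where(m[r])[0]
    if len(k)>4:L.append((k[0],r));R.append((k[-1]+1,r))
for E in(L,R):
    E=np.array(E);p=np.polyfit(E[:,1],E[:,0],1);a,b=[onz(c,np.polyval(p,r),r,.195) for r in(168,235)]
    d=a-b;print(p,a,b,np.degrees(np.arctan2(-d[0],d[1])))
print((sum(P)/4), g[200,240:262],g[225:245,250])
E
```

```text
[array([0.4846, 0.2995, 0.195 ]), array([0.4914, 0.2968, 0.195 ]), array([0.4706, 0.2428, 0.195 ]), array([0.4632, 0.2454, 0.195 ])] 0.05815040427041658 0.007288938873873838
[  0.2176 198.8071] [0.477  0.2998 0.195 ] [0.4676 0.2462 0.195 ] -9.945814924203265
[ -0. 254.] [0.4898 0.2949 0.195 ] [0.4706 0.245  0.195 ] -21.1309709617248
[0.4775 0.2711 0.195 ] [103 102 101 101 110 179 203 206 207 209 212 212 211 208 188 103  68  67
  66  64  62  61] [217 216 214 212 212 213 215 214 213 211 209 210 204 134 115 116 115 113
 111 107]
```

The ledge sits at (0.4775, 0.2711) with yaw -21.1°, which already matches the tool. I'll descend and grip.

>>> send_rows(
  deltas=[
    {"linear": [0, -0.03, 0.8], "turn": 0, "gripper": 94},
    {"linear": [0, 0, 0.8], "turn": 0, "gripper": 80},
    {"linear": [0, 0, 0.8], "turn": 0, "gripper": 60},
    {"linear": [0, 0, 0.8], "turn": 0, "gripper": 50},
    {"linear": [0, 0, 0.6], "turn": 0, "gripper": 40},
    {"linear": [0, 0, 0], "turn": 0, "gripper": 30},
    {"linear": [0, 0, 0], "turn": 0, "gripper": 20},
    {"linear": [0, 0, 0], "turn": 0, "gripper": 14},
    {"linear": [0, 0, 0], "turn": 0, "gripper": 11},
    {"linear": [0, 0, 0], "turn": 0, "gripper": 8},
    {"linear": [0, 0, 0], "turn": 0, "gripper": 5},
    {"linear": [0, 0, 0], "turn": 0, "gripper": 0},
    {"linear": [0, 0, 0], "turn": 0, "gripper": 0},
    {"linear": [0, 0, 0], "turn": 0, "gripper": 0},
    {"linear": [0, 0, 0], "turn": 0, "gripper": 0},
    {"linear": [0, 0, 0], "turn": 0, "gripper": 0},
  ],
  force=40,
)

```text
time_s: 4.2
eef_pos: [0.4777, 0.2722, 0.1515]
tool_rot: [180.0, -0.0, 69.1]
force: [-0.2, 0.1, 0.4]
width: 0.0078
grip_force: 40.0
```

>>> send_rows(
  deltas=[
    {"linear": [0, 0, -0.3], "turn": 0, "gripper": 0},
    {"linear": [0, 0, -0.6], "turn": 0, "gripper": 0},
    {"linear": [0, 0, -0.6], "turn": 0, "gripper": 0},
    {"linear": [0, 0, -0.6], "turn": 0, "gripper": 0},
    {"linear": [0, 0, -0.5], "turn": -0.7, "gripper": 0},
    {"linear": [0, 0, 0], "turn": -0.7, "gripper": 0},
    {"linear": [0, 0, 0], "turn": -0.7, "gripper": 0},
    {"linear": [0, 0, 0], "turn": -0.7, "gripper": 0},
    {"linear": [0, 0, 0], "turn": -0.7, "gripper": 0},
    {"linear": [0, 0, 0], "turn": -0.7, "gripper": 0},
    {"linear": [0, 0, 0], "turn": 0, "gripper": 0},
  ],
)

```text
time_s: 5.12
eef_pos: [0.4771, 0.2719, 0.2296]
tool_rot: [-179.9, 0.0, 90.2]
force: [1.2, -0.8, -3.7]
width: 0.008
grip_force: 40.0
```

>>> send_rows(
  deltas=[
    {"linear": [-0.735, 0.387, 0], "turn": 0, "gripper": 0},
    {"linear": [-0.735, 0.387, 0], "turn": 0, "gripper": 0},
    {"linear": [-0.735, 0.387, 0], "turn": 0, "gripper": 0},
    {"linear": [-0.735, 0.387, 0], "turn": 0, "gripper": 0},
    {"linear": [-0.735, 0.387, 0], "turn": 0, "gripper": 0},
    {"linear": [-0.735, 0.387, 0], "turn": 0, "gripper": 0},
    {"linear": [-0.735, 0.387, 0], "turn": 0, "gripper": 0},
    {"linear": [-0.735, 0.387, 0], "turn": 0, "gripper": 0},
    {"linear": [-0.735, 0.387, 0], "turn": 0, "gripper": 0},
    {"linear": [-0.735, 0.387, 0], "turn": 0, "gripper": 0},
    {"linear": [0, 0, 0], "turn": 0, "gripper": 0},
    {"linear": [0, 0, 0], "turn": 0, "gripper": 0},
  ],
)

```text
time_s: 6.12
eef_pos: [0.5942, 0.0498, 0.2294]
tool_rot: [-180.0, 0.1, 89.8]
force: [0.6, -0.5, -3.5]
width: 0.008
grip_force: 40.0
```

```bash
python3 - <<'E'
from h import *
C={}
for n in("scene","top","wrist"):
    C[n]=manip.calibration(n); im=manip.grab_frame(n); cv2.imwrite(f"pics/{n}2.png",im)
np.save("c2.npy",C,allow_pickle=True)
s=manip.get_state();print(s["eef_pos"],s["tool_rot"],s["joint_positions"])
def c(a,x,y,w,h,W=400,H=300): return cv2.resize(a[y:y+h,x:x+w],(W,H),interpolation=cv2.INTER_CUBIC)
S,T,W=[cv2.imread(f"pics/{n}2.png") for n in("scene","top","wrist")]
cv2.imwrite("pics/z3.png",np.vstack([np.hstack([c(S,232,130,120,90),c(T,200,110,120,90)]),np.hstack([c(W,150,100,240,180),c(W,0,0,512,384)])]))
E
```

```text
[0.59345065 0.0534644  0.22926079] [-1.79936420e+02 -5.73068848e-02  9.01695196e+01] [-21.48633481  31.47217926  21.7708895   94.67045518 -13.49728755
  56.51708234   5.04898729]
```

View pics/z3.png

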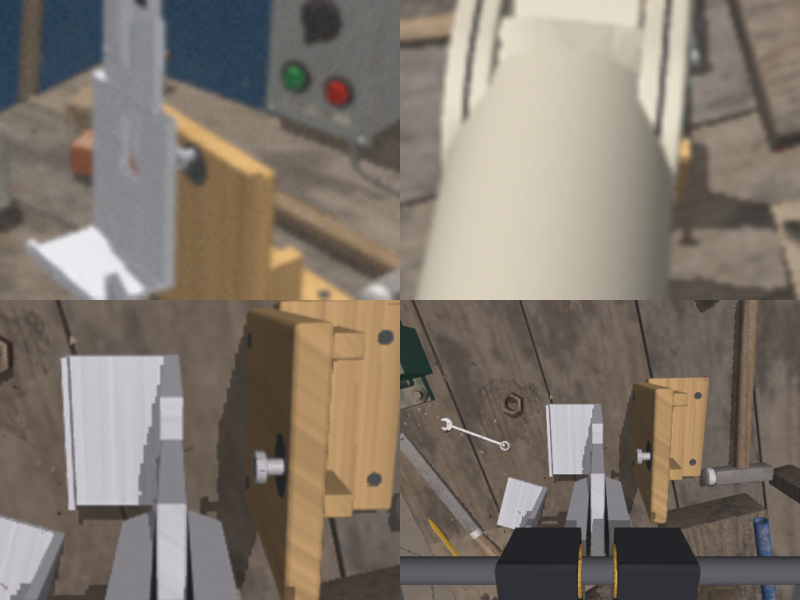

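The wrist view shows the held ledge end-on, plus the stud head and its bush on the board. The scene view shows the hole and the stud head. I'll zoom in for accurate pixels.

```bash
python3 - <<'E'
from h import *
def c(a,x,y,w,h,W,H): return cv2.resize(a[y:y+h,x:x+w],(W,H),interpolation=cv2.INTER_CUBIC)
S,W=[cv2.imread(f"pics/{n}2.png") for n in("scene","wrist")]
cv2.imwrite("pics/z4.png",np.hstack([c(W,230,115,133,200,400,600),c(S,255,140,67,100,400,600)]))
p=np.array([manip.get_state()["eef_pos"] for _ in range(5)]);print(p)
E
```

```text
[[0.59345065 0.0534644  0.22926079]
 [0.59345065 0.0534644  0.22926079]
 [0.59345065 0.0534644  0.22926079]
 [0.59345065 0.0534644  0.22926079]
 [0.59345065 0.0534644  0.22926079]]
```

View pics/z4.png

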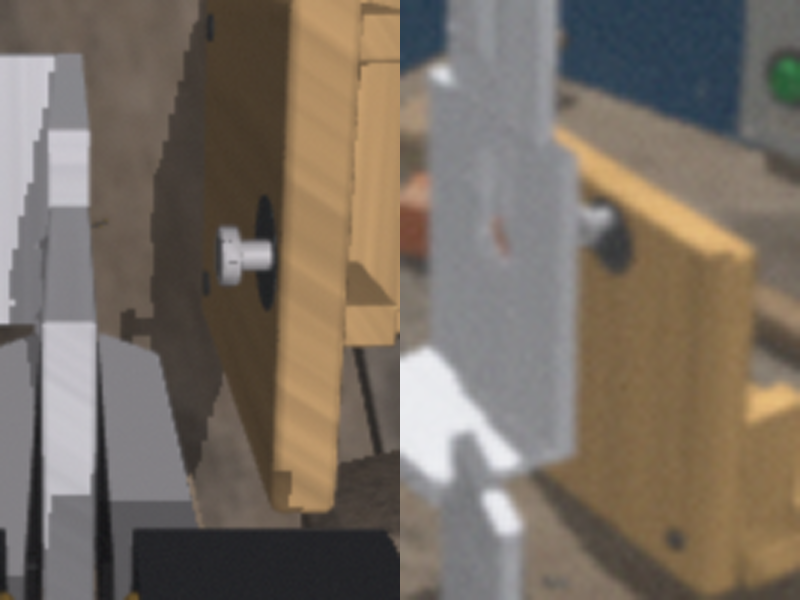

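```bash
python3 - <<'E'
from h import *
np.set_printoptions(precision=4,suppress=True)
C=np.load("c2.npy",allow_pickle=True).item();w=C["wrist"];s=C["scene"]
W=lambda x,y:(230+x*133/400,115+y/3); S=lambda x,y:(255+(x-400)*67/400,140+y/6)
z0=.0778
print("shoulder outer -45:",onz(w,*W(69,130),z0+.13)-[0,.045,0])
print("shoulder inner -30:",onz(w,*W(69,206),z0+.13)-[0,.030,0])
print("top end -30:",onz(w,*W(70,321),z0+.195)-[0,.03,0])
print("top right edge x (back)",onz(w,*W(96,330),z0+.195),onz(w,*W(95,206),z0+.13) )
for z in(.1455,.138):print("stud neck",z,onz(w,*W(256,254),z), "head",onz(w,*W(230,255.5),z))
print("bush top/bot edges",onz(w,*W(263,196),.141),onz(w,*W(263,310),.141))
print("board top front edge",onz(w,*W(275,505),.158),onz(w,*W(285,200),.158),onz(w,*W(291,0),.158))
# scene: bush vs board
print("board tr scene",onz(s,*S(745,250),.158))
print("cmp proj of head (.635,.051,.1455)",proj(s,[.635,.0505,.1455]), "obs0",(250+143/4,150+108/4))
# hole in scene : opening seen at (500,237) ; projected hole centre/slot
for z in(.075,.116):print("hole proj",proj(s,[.5895,.0505,z0+z]),"obs",S(497,237),S(490,150))
print("plate R-bottom corner proj",proj(s,[.5895,.0505-.045,z0]),S(575,455))
print("shoulder -y front proj",proj(s,[.5895,.0505-.045,z0+.13]),S(577,150))
print("shoulder +y front proj",proj(s,[.5895,.0505+.045,z0+.13]),S(430,70))
E
```

```text
shoulder outer -45: [0.5931 0.052  0.2078]
shoulder inner -30: [0.5931 0.0516 0.2078]
top end -30: [0.5933 0.0524 0.2728]
top right edge x (back) [0.5969 0.0811 0.2728] [0.5983 0.0816 0.2078]
stud neck 0.1455 [0.6427 0.0518 0.1455] head [0.6358 0.0514 0.1455]
stud neck 0.138 [0.6441 0.0494 0.138 ] head [0.6371 0.049  0.138 ]
bush top/bot edges [0.6446 0.0666 0.141 ] [0.6463 0.0343 0.141 ]
board top front edge [ 0.6492 -0.0159  0.158 ] [0.6468 0.0699 0.158 ] [0.6453 0.1187 0.158 ]
board tr scene [ 0.6621 -0.0169  0.158 ]
cmp proj of head (.635,.051,.1455) [285.4131 177.7503] obs0 (285.75, 177.0)
hole proj [269.3482 180.3725] obs (271.2475, 179.5) (270.075, 165.0)
hole proj [269.332  164.4852] obs (271.2475, 179.5) (270.075, 165.0)
plate R-bottom corner proj [280.2076 216.5367] (284.3125, 215.83333333333331)
shoulder -y front proj [280.9461 166.6467] (284.6475, 165.0)
shoulder +y front proj [258.4646 151.6558] (260.025, 151.66666666666666)
```

```bash
python3 - <<'E'
from h import *
np.set_printoptions(precision=4,suppress=True)
C=np.load("c2.npy",allow_pickle=True).item();w=C["wrist"];t=C["top"]
def fit(c,uv,z):
    X=np.array([onz(c,u,v,z) for u,v in uv]);
    for _ in range(4):
        p=np.polyfit(X[:,1],X[:,0],1);r=X[:,0]-np.polyval(p,X[:,1]);X=X[abs(r)<max(2*np.std(r),5e-4)]
    print(len(X),np.std(r),"yaw",-np.degrees(np.arctan(p[0])),"x at y=.05",np.polyval(p,.05),X[:,1].min(),X[:,1].max())
def sub(d,k): # subpixel peak of derivative
    a,b,e=d[k-1],d[k],d[k+1]; return k+.5+.5*(a-e)/(a-2*b+e+1e-9)
g=cv2.imread("pics/top0.png")[...,2].astype(float);uv=[]
for u in range(232,286):
    d=-np.diff(g[150:168,u]);k=np.clip(d.argmax(),1,len(d)-2);uv.append((u,150+sub(d,k)))
fit(t,uv,.158)
g=cv2.imread("pics/wrist2.png")[...,2].astype(float);uv=[]
for v in range(120,275):
    if 175<v<225: continue
    d=np.diff(g[v,310:332]);k=np.clip(d.argmax(),1,len(d)-2);uv.append((310+sub(d,k),v))
fit(w,uv,.158)
# ledge top back edge in wrist
uv=[]
for v in range(224,262):
    d=-np.diff(g[v,252:268]);k=np.clip(d.argmax(),1,len(d)-2);uv.append((252+sub(d,k),v))
fit(w,uv,.2728)
E
```

```text
42 0.00022507380713576185 yaw 1.2754237079945678 x at y=.05 0.6470631882355027 -0.014629222888835329 0.11142330767682998
103 6.79297357721102e-05 yaw 1.2746222997894168 x at y=.05 0.6464910271342237 -0.004633349252671226 0.11517395497895465
38 1.486464216858667e-05 yaw 0.7828065119919598 x at y=.05 0.597083998259028 0.06438573602034327 0.0815265710997984
```

Both views give the board yaw as +1.3°, and the ledge is at +0.8°. The stud sits straight above the mark, at z≈0.1455 and y≈0.0515. I'll align to that and approach.

>>> send_rows(
  deltas=[
    {"linear": [-0.01, 0, 0.12], "turn": -0.12, "gripper": 0},
    {"linear": [0, 0, 0.123], "turn": 0, "gripper": 0},
    {"linear": [0, 0.4, 0], "turn": 0, "gripper": 0},
    {"linear": [0, 0.4, 0], "turn": 0, "gripper": 0},
    {"linear": [0, 0.3, 0], "turn": 0, "gripper": 0},
    {"linear": [0, 0, 0], "turn": 0, "gripper": 0},
    {"linear": [0, 0, 0], "turn": 0, "gripper": 0},
    {"linear": [0, 0, 0], "turn": 0, "gripper": 0},
  ],
)

```text
time_s: 6.93
eef_pos: [0.626, 0.0524, 0.2217]
tool_rot: [-179.9, -0.0, 90.7]
force: [0.9, 0.0, -2.9]
width: 0.0078
grip_force: 40.0
```

```bash
python3 - <<'E'
from h import *
np.set_printoptions(precision=4,suppress=True)
C={}
for n in("scene","wrist"):
    C[n]=manip.calibration(n); cv2.imwrite(f"pics/{n}3.png",manip.grab_frame(n))
np.save("c3.npy",C,allow_pickle=True)
s=manip.get_state();print(s["eef_pos"],s["tool_rot"],s["force"])
def c(a,x,y,w,h,W,H): return cv2.resize(a[y:y+h,x:x+w],(W,H),interpolation=cv2.INTER_CUBIC)
S,W=[cv2.imread(f"pics/{n}3.png") for n in("scene","wrist")]
cv2.imwrite("pics/z5.png",np.hstack([c(W,230,115,133,200,400,600),c(S,255,140,67,100,400,600)]))
E
```

```text
[0.6263 0.0523 0.222 ] [-179.9496   -0.0088   90.7334] [-0.1297 -0.4496 -2.8536]
```

View pics/z5.png

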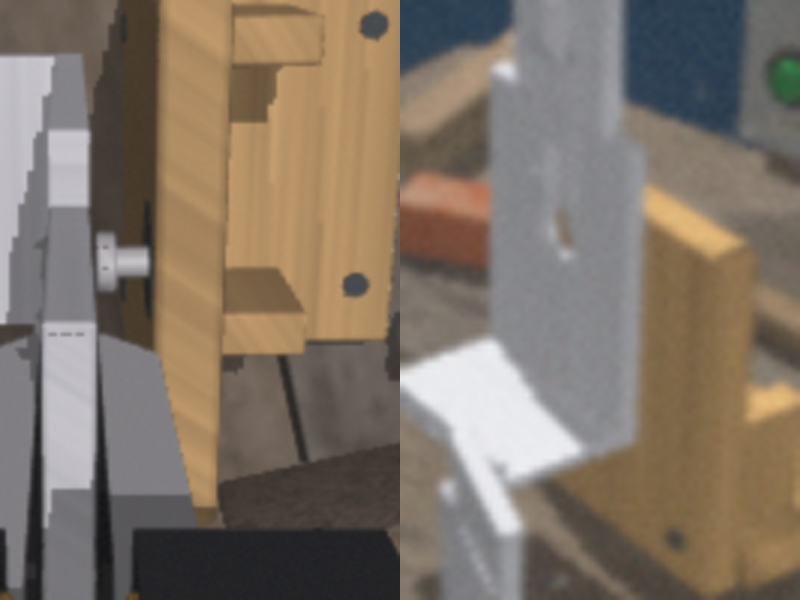

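The wrist view shows the head just behind the plate, with its neck row at about 263. I'll check the sideways alignment and then go in.

```bash
python3 - <<'E'
from h import *
np.set_printoptions(precision=4,suppress=True)
w=np.load("c3.npy",allow_pickle=True).item()["wrist"]
W=lambda x,y:(230+x*133/400,115+y/3);z0=.0705
print("ledge",onz(w,*W(69,130),z0+.13)-[0,.045,0],onz(w,*W(69,206),z0+.13)-[0,.030,0],onz(w,*W(70,321),z0+.195)-[0,.03,0])
print("neck",onz(w,*W(133,263),.1455),"head",onz(w,*W(107,261.5),.1455))
E
```

```text
ledge [0.6253 0.0514 0.2005] [0.6255 0.051  0.2005] [0.6256 0.0519 0.2655]
neck [0.6424 0.0512 0.1455] head [0.6357 0.0515 0.1455]
```

Aligned within 0.5 mm. I'll advance gently.

>>> send_rows(
  deltas=[
    {"linear": [0, 0.07, 0], "turn": 0, "gripper": 0},
    {"linear": [0, 0.07, 0], "turn": 0, "gripper": 0},
    {"linear": [0, 0.07, 0], "turn": 0, "gripper": 0},
    {"linear": [0, 0, 0], "turn": 0, "gripper": 0},
    {"linear": [0, 0, 0], "turn": 0, "gripper": 0},
  ],
)

```text
time_s: 7.45
eef_pos: [0.6335, 0.0522, 0.2221]
tool_rot: [-180.0, -0.0, 90.7]
force: [-0.3, 1.1, -2.8]
width: 0.0079
grip_force: 40.0
```

>>> send_rows(
  deltas=[
    {"linear": [0, 0.07, 0], "turn": 0, "gripper": 0},
    {"linear": [0, 0.07, 0], "turn": 0, "gripper": 0},
    {"linear": [0, 0.06, 0], "turn": 0, "gripper": 0},
    {"linear": [0, 0, 0], "turn": 0, "gripper": 0},
    {"linear": [0, 0, 0], "turn": 0, "gripper": 0},
  ],
)

```text
time_s: 7.87
eef_pos: [0.6395, 0.0523, 0.2221]
tool_rot: [-180.0, 0.0, 90.7]
force: [-0.5, -0.5, -2.6]
width: 0.0077
grip_force: 40.0
```

Back is 11 mm past the head front with no contact, so the hole is over the stud. Closing onto the board now.

>>> send_rows(
  deltas=[
    {"linear": [0, 0.04, 0], "turn": 0, "gripper": 0},
    {"linear": [0, 0.03, 0], "turn": 0, "gripper": 0},
    {"linear": [0, 0, 0], "turn": 0, "gripper": 0},
    {"linear": [0, 0, 0], "turn": 0, "gripper": 0},
  ],
)

```text
time_s: 8.2
eef_pos: [0.6415, 0.0523, 0.2222]
tool_rot: [-180.0, -0.0, 90.7]
force: [0.3, 1.0, -3.4]
width: 0.0079
grip_force: 40.0
```

>>> send_rows(
  deltas=[
    {"linear": [0, 0.03, 0], "turn": 0, "gripper": 0},
    {"linear": [0, 0, 0], "turn": 0, "gripper": 0},
    {"linear": [0, 0, 0], "turn": 0, "gripper": 0},
  ],
)

```text
time_s: 8.45
eef_pos: [0.6424, 0.0523, 0.2222]
tool_rot: [-180.0, -0.0, 90.7]
force: [0.3, -0.3, -2.6]
width: 0.0075
grip_force: 40.0
```

>>> send_rows(
  deltas=[
    {"linear": [0, 0.03, 0], "turn": 0, "gripper": 0},
    {"linear": [0, 0, 0], "turn": 0, "gripper": 0},
    {"linear": [0, 0, 0], "turn": 0, "gripper": 0},
  ],
)

```text
time_s: 8.7
eef_pos: [0.6428, 0.0523, 0.2221]
tool_rot: [-179.9, -0.0, 90.7]
force: [-1.3, -0.2, -2.8]
width: 0.0076
grip_force: 40.0
```

>>> send_rows(
  deltas=[
    {"linear": [0, 0.03, 0], "turn": 0, "gripper": 0},
    {"linear": [0, 0, 0], "turn": 0, "gripper": 0},
    {"linear": [0, 0, 0], "turn": 0, "gripper": 0},
  ],
)

```text
time_s: 8.95
eef_pos: [0.6432, 0.0523, 0.222]
tool_rot: [-179.9, -0.0, 90.7]
force: [-3.9, 0.7, -0.3]
width: 0.0079
grip_force: 40.0
```

Contact with the board at about 4 N. Now pressing straight down.

>>> send_rows(
  deltas=[
    {"linear": [0, 0, 0.07], "turn": 0, "gripper": 0},
    {"linear": [0, 0, 0.07], "turn": 0, "gripper": 0},
    {"linear": [0, 0, 0.07], "turn": 0, "gripper": 0},
    {"linear": [0, 0, 0.06], "turn": 0, "gripper": 0},
    {"linear": [0, 0, 0], "turn": 0, "gripper": 0},
  ],
)

```text
time_s: 9.37
eef_pos: [0.6431, 0.0525, 0.2132]
tool_rot: [-179.9, -0.0, 90.7]
force: [-4.8, 0.3, -3.9]
width: 0.0076
grip_force: 40.0
```

>>> send_rows(
  deltas=[
    {"linear": [0, 0, 0.07], "turn": 0, "gripper": 0},
    {"linear": [0, 0, 0.07], "turn": 0, "gripper": 0},
    {"linear": [0, 0, 0.06], "turn": 0, "gripper": 0},
    {"linear": [0, 0, 0], "turn": 0, "gripper": 0},
  ],
)

```text
time_s: 9.7
eef_pos: [0.6432, 0.0525, 0.2078]
tool_rot: [-179.9, -0.0, 90.8]
force: [-5.7, -0.2, 0.5]
width: 0.0079
grip_force: 40.0
```

>>> send_rows(
  deltas=[
    {"linear": [0, 0, 0.05], "turn": 0, "gripper": 0},
    {"linear": [0, 0, 0.05], "turn": 0, "gripper": 0},
    {"linear": [0, 0, 0.05], "turn": 0, "gripper": 0},
    {"linear": [0, 0, 0], "turn": 0, "gripper": 0},
  ],
)

```text
time_s: 10.03
eef_pos: [0.6433, 0.0524, 0.2041]
tool_rot: [-179.9, -0.0, 90.8]
force: [-6.9, -0.5, 4.2]
width: 0.0074
grip_force: 40.0
```

>>> send_rows(
  deltas=[
    {"linear": [0, 0, 0.05], "turn": 0, "gripper": 0},
    {"linear": [0, 0, 0.05], "turn": 0, "gripper": 0},
    {"linear": [0, 0, 0.05], "turn": 0, "gripper": 0},
    {"linear": [0, 0, 0], "turn": 0, "gripper": 0},
  ],
)

```text
time_s: 10.37
eef_pos: [0.6433, 0.0525, 0.1996]
tool_rot: [-179.9, -0.0, 90.8]
force: [-7.3, 0.1, 3.2]
width: 0.0079
grip_force: 40.0
```

>>> send_rows(
  deltas=[
    {"linear": [0, 0, 0.05], "turn": 0, "gripper": 0},
    {"linear": [0, 0, 0.05], "turn": 0, "gripper": 0},
    {"linear": [0, 0, 0], "turn": 0, "gripper": 0},
  ],
)

```text
time_s: 10.62
eef_pos: [0.6433, 0.0525, 0.1968]
tool_rot: [-179.9, -0.0, 90.8]
force: [-8.1, 0.2, 5.1]
width: 0.0078
grip_force: 40.0
```

>>> send_rows(
  deltas=[
    {"linear": [0, 0, 0.05], "turn": 0, "gripper": 0},
    {"linear": [0, 0, 0.05], "turn": 0, "gripper": 0},
    {"linear": [0, 0, 0.05], "turn": 0, "gripper": 0},
    {"linear": [0, 0, 0], "turn": 0, "gripper": 0},
  ],
)

```text
time_s: 10.95
eef_pos: [0.6432, 0.0525, 0.1922]
tool_rot: [-179.9, -0.0, 90.8]
force: [-7.4, 0.0, 4.5]
width: 0.0077
grip_force: 40.0
```

>>> send_rows(
  deltas=[
    {"linear": [0, 0, 0.05], "turn": 0, "gripper": 0},
    {"linear": [0, 0, 0.05], "turn": 0, "gripper": 0},
    {"linear": [0, 0, 0], "turn": 0, "gripper": 0},
  ],
)

```text
time_s: 11.2
eef_pos: [0.6432, 0.0526, 0.1887]
tool_rot: [-179.9, -0.0, 90.8]
force: [-7.6, 0.1, 2.4]
width: 0.008
grip_force: 40.0
```

>>> send_rows(
  deltas=[
    {"linear": [0, 0, 0.05], "turn": 0, "gripper": 0},
    {"linear": [0, 0, 0], "turn": 0, "gripper": 0},
    {"linear": [0, 0, 0], "turn": 0, "gripper": 0},
  ],
)

```text
time_s: 11.45
eef_pos: [0.6432, 0.0526, 0.1871]
tool_rot: [-179.9, -0.0, 90.8]
force: [-6.5, 0.1, 1.1]
width: 0.0076
grip_force: 40.0
```

>>> send_rows(
  deltas=[
    {"linear": [0, 0, 0.04], "turn": 0, "gripper": 0},
    {"linear": [0, 0, 0], "turn": 0, "gripper": 0},
    {"linear": [0, 0, 0], "turn": 0, "gripper": 0},
  ],
)

```text
time_s: 11.7
eef_pos: [0.6432, 0.0526, 0.1859]
tool_rot: [-179.9, -0.0, 90.8]
force: [-6.4, 0.3, 0.7]
width: 0.0079
grip_force: 40.0
```

>>> send_rows(
  deltas=[
    {"linear": [0, 0, 0.04], "turn": 0, "gripper": 0},
    {"linear": [0, 0, 0], "turn": 0, "gripper": 0},
    {"linear": [0, 0, 0], "turn": 0, "gripper": 0},
  ],
)

```text
time_s: 11.95
eef_pos: [0.6432, 0.0526, 0.1848]
tool_rot: [-179.9, -0.0, 90.8]
force: [-5.7, 0.1, 2.1]
width: 0.0079
grip_force: 40.0
```

>>> send_rows(
  deltas=[
    {"linear": [0, 0, 0.03], "turn": 0, "gripper": 0},
    {"linear": [0, 0, 0], "turn": 0, "gripper": 0},
    {"linear": [0, 0, 0], "turn": 0, "gripper": 0},
  ],
)

```text
time_s: 12.2
eef_pos: [0.6432, 0.0526, 0.1845]
tool_rot: [-179.9, -0.0, 90.8]
force: [-7.8, -0.6, 5.5]
width: 0.0081
grip_force: 40.0
```

>>> send_rows(
  deltas=[
    {"linear": [0, 0, 0.03], "turn": 0, "gripper": 0},
    {"linear": [0, 0, 0], "turn": 0, "gripper": 0},
    {"linear": [0, 0, 0], "turn": 0, "gripper": 0},
  ],
)

```text
time_s: 12.45
eef_pos: [0.6432, 0.0526, 0.1844]
tool_rot: [-179.9, -0.0, 90.8]
force: [-9.0, 0.6, 10.1]
width: 0.0078
grip_force: 40.0
```

Hard stop reached: force rises with no motion after the ridge drop at about 37.8 mm of travel. I'll relax the preload and release.

>>> send_rows(
  deltas=[
    {"linear": [0, -0.03, -0.05], "turn": 0, "gripper": 0},
    {"linear": [0, -0.02, 0], "turn": 0, "gripper": 0},
    {"linear": [0, 0, 0], "turn": 0, "gripper": 0},
  ],
  force=10,
)

```text
time_s: 12.7
eef_pos: [0.6431, 0.0526, 0.1847]
tool_rot: [179.9, -0.0, 90.7]
force: [-4.0, 0.2, 1.1]
width: 0.0081
grip_force: 10.0
```

>>> send_rows(
  deltas=[
    {"linear": [0, 0, 0], "turn": 0, "gripper": 15},
    {"linear": [0, 0, 0], "turn": 0, "gripper": 30},
    {"linear": [0, 0, 0], "turn": 0, "gripper": 40},
    {"linear": [0, 0, 0], "turn": 0, "gripper": 40},
    {"linear": [0, 0, 0], "turn": 0, "gripper": 40},
    {"linear": [0, 0, 0], "turn": 0, "gripper": 40},
  ],
)

```text
time_s: 13.2
eef_pos: [0.6432, 0.0522, 0.1845]
tool_rot: [180.0, 0.0, 90.7]
force: [-0.5, -0.3, 0.1]
width: 0.0394
grip_force: 0.0
```

>>> send_rows(
  deltas=[
    {"linear": [0, 0, -0.5], "turn": 0, "gripper": 40},
    {"linear": [0, 0, -1], "turn": 0, "gripper": 40},
    {"linear": [0, 0, -1], "turn": 0, "gripper": 40},
    {"linear": [-0.8, 0, 0], "turn": 0, "gripper": 40},
    {"linear": [-0.8, 0, 0], "turn": 0, "gripper": 40},
    {"linear": [-0.8, 0, 0], "turn": 0, "gripper": 40},
    {"linear": [0, 0, 0], "turn": 0, "gripper": 40},
    {"linear": [0, 0, 0], "turn": 0, "gripper": 40},
  ],
)

```text
time_s: 13.87
eef_pos: [0.6437, -0.0215, 0.2596]
tool_rot: [180.0, 0.0, 90.5]
force: [1.0, 0.1, 1.4]
width: 0.0399
grip_force: 0.0
```

```bash
python3 - <<'E'
from h import *
np.save("c4.npy",{n:manip.calibration(n) for n in("scene","wrist")},allow_pickle=True)
S,W=[manip.grab_frame(n) for n in("scene","wrist")]
print(manip.get_state()["force"])
def c(a,x,y,w,h,W,H): return cv2.resize(a[y:y+h,x:x+w],(W,H),interpolation=cv2.INTER_CUBIC)
cv2.imwrite("pics/z6.png",np.hstack([c(W,170,20,200,300,400,600),c(S,245,130,80,120,400,600)]))
E
```

```text
[-0.18211203  0.53469217  0.2846545 ]
```

View pics/z6.png

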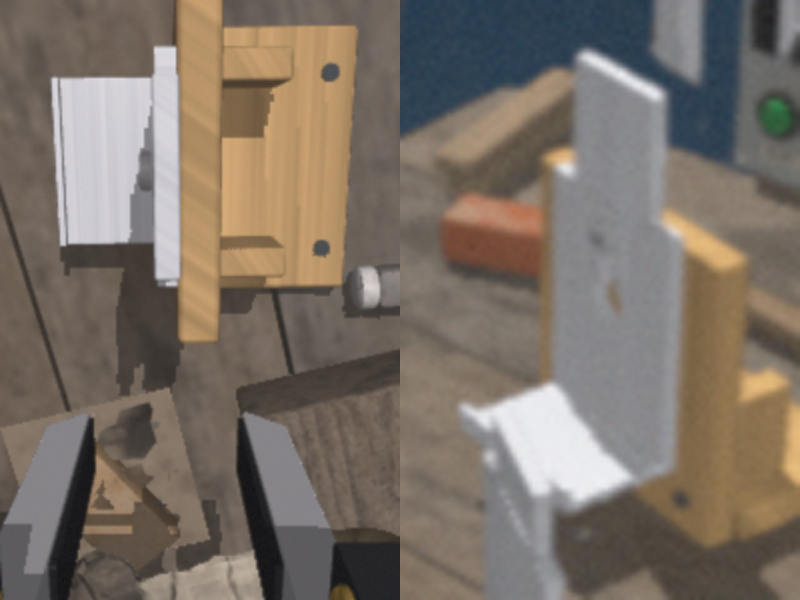

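The ledge hangs flat on the board, with the stud head at the top of the slot near (597,237). It is level and the robot is clear. Handing in.

```bash
python3 -c "
from plant import manip; print(manip.sign_off())"
```

```text
the job is handed in; nothing more can be done
None
```

The ledge is hung on the stud, pressed down past the click to its stop and let go. The last pictures show it level and flat on the board with the gripper clear, and the job was handed in at about 14 s. No verdict was reported back.

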